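# Take the padlock off the passed lot's box

### The arm

A 6-joint arm with a two-finger parallel gripper is mounted at the origin on the work surface. World frame = base frame: x ahead of the robot, y to its left, z up, the work surface at z = 0. Lengths are in mm, angles in rad, forces in N, time in s.
With the tool pointing down it reaches from about 300 to 775 mm from the base axis. Payload 14.6 kg.
Tool frame: the origin (TCP) lies at the very end of the fingers, on their centre line; the grasp point (between the pads) lies 19 mm behind it; z points along the fingers, y is the line along which they close (so a half turn about z gives the same grasp; the last joint's range is limited). The gripper opens to 94 mm and grips with 3 to 60 N. Pads are 16 mm wide; open, the fingers measure 119 mm over their backs; the gripper's body (75 mm by 177 mm) begins 78 mm behind the grasp point.
Start: joints at [1.073, 0.3, 1.521, -0, 1.321, -0.067], TCP at [229.675, 499.739, 205.446] pointing down, gripper open.
Joint ranges: [-3.03, 3.03], [-0.79, 2.21], [0.23, 2.52], [-1.04, 4.18], [0, 3.07], [-2.55, 2.55]. Speed limits (rad/s): [2.22, 2.22, 2.57, 3.14, 3.14, 3.14].

### API

Orientations are given as [roll, pitch, yaw] about the fixed x, y, z axes, in that order (R = Rz(yaw) Ry(pitch) Rx(roll)).
In Python, from cell import manip, eyes, ticket gives the robot as it stands. The module is installed in compiled form; this text tells all that it offers.
- The arm moves only by the tool arm_command, never from a script. Its argument "plan" is a list of rows, each a list of 5 numbers: the opening, from -1 (shut) to 1 (fully open), then the shift along the tool's x, y, z in m, then the turn about the tool's z in rad. In form: [[jaw, dx, dy, dz, roll], ...]. A call has 1 to 20 rows; each row shifts and turns the commanded pose from where the row before left it, along the tool's axes as they then stand; what a row does not reach is not made up. A row lasts 1/8 s, in which the tool goes at most 62.5 mm and 10.7 degrees, less where a joint would pass 70% of its speed; a pose out of reach is approached as far as the arm can. A call is refused whole if a number of a shift passes 0.0625 or a number of a turn 0.188, either way. A call with a gripper value outside its range is refused whole. The fingers move at their own pace and stop on an object; "newtons" is the grip in N (left out, the last holds). Time passes only in rows, so rows that do not move let the fingers close. It gives the time, the measured TCP pose, the force, the opening and the grip force at its end, in the units of the state.
- manip.read_state(): the state, without advancing time (a new reading comes with each control period).
- eyes.camera(name): name is "scene" or "top" or "wrist"; returns a dict with "img" (420x560x3 uint8, blue, green, red), "z_map" (420x560 float32, mm along the optical axis (not along the pixel's ray), 0 where there is no reading), "fx", "fy", "cx", "cy" (pixels), "eye" and "orientation" of the camera in the world. Camera axes: x right, y down, z forward; pixel columns grow to the right and rows downward; lengths in mm; the calibration is good to about 2 mm. A picture is of the moment at which its call begins.
- ticket.sign_off(): hands the job in; it is judged then, once.
The state is a dict: "clock": time; "joints": joint angles; "qd": joint speeds; "effort": joint torques, N m; "eef_pos": TCP position; "eef_rot": TCP orientation; "wrist_force": force on the tool from outside, world axes, zero at the start; "moment": the same for the moment, N m; "finger_gap": finger opening in mm; "finger_force": force on a finger pad.
Only numpy, scipy, OpenCV 4.12 (cv2) and the standard library are available. Lean on these libraries where they do the work, as an engineer would, in place of code of your own. Each camera call takes 0.05 s, during which the arm holds its last target. There are 200 camera calls.

### The job

Two sample boxes are padlocked: take the lock off the one whose lid bears the green lot tag. Only its last number is left to dial, so turn the dial until the white line clicks in at the red mark, draw the shackle right out, slip the lock off the staple and finish holding it up level in the gripper, about 10 cm or more clear above the box and with the shackle still drawn, for the supervisor to see; do not put it down or let go. Leave the red-tagged box's lock, its dial and the basin, spoon and mug as they are.

Things in the scene. Friction and masses are not known exactly. Their poses are not given: they have to be found in the camera images.
- tag_green: green lot tag, a disc 52 mm across and 3 mm thick lying on the lid of one of the two boxes: this lot has passed. Origin at the centre of its underside. It lies about 112 mm from the staple of its own box, and more than 250 mm from the other's
- tag_red: red lot tag, the same disc in red, on the lid of the other box: this lot is on hold
- box_1: box 1, the left (+y) one: grey sheet-steel sample box 280 x 220 x 90 mm, fixed. Origin at the centre of its underside, x away from the robot towards its hinged half-lid, z up. Nearer half: fixed deck, 90 mm above the table. The padlock lies on it between two guard strips along x (6 mm high, 55 mm apart, midway at box y = +15 mm, from box x = -130 to -36 mm)
- box_1_staple (a point): staple of box 1: upright loop of 5 mm round steel bar, standing across box x, opening 21 mm wide and 22 mm high, top 27.5 mm above the deck. Point: in the middle of the loop, 15 mm above the deck, at box x = -20, y = 0 mm. Axes as the box. The padlock's short leg runs through it along x
- lock_1_centre (a point): padlock of box 1, loose, 0.3 to 0.45 kg: steel body 52 x 52 x 30 mm lying on the deck, dial up. Point: centre of the body, 15 mm above its underside; x towards the shackle, away from the robot, z up through the dial. Locked, it can slide along x until the staple stands 28 to 47 mm ahead (+x) of this point; with the shackle drawn right out, up to 69 mm ahead
- dial_1 (a joint): dial of padlock 1, rad, growing clockwise seen from above. At 0 or a full turn the white line meets the red mark on the body's shackle side, and the shackle is free; else it is held fast. Clicks every 0.628 rad (peak 0.06 N m); let go, it settles in the nearest click. Starts from -2.75 to -0.98, two to four clicks short. Turns both ways without end
- dial_1_grip (a point): middle of the knob of dial 1, on its axis: black knob 32 mm across, from 2 to 21.5 mm above the body's top, on a scale plate 41 mm across and 2 mm high. Point: 12 mm above the body's top, 27 mm above the body's centre. x along the white line
- dial_1_line (a point): outer end of the white line on top of knob 1, 15.5 mm from its axis, 22 mm above the body's top. The line points to the red mark (lock +x) when the dial reads 0
- shackle_1 (a joint): shackle of padlock 1, m: 0 closed, 0.022 drawn right out along lock x. 8 mm bar, legs 30 mm apart (short leg at lock y = -15 mm, long at +15 mm), level with the body's centre; crown's outer edge 58 mm ahead of it when closed. Slides against 2 N, no spring, stays where left. Pulling the body towards the robot draws it: the staple catches in the crown
- shackle_1_tip (a point): tip of the short leg of shackle 1: 20 mm ahead (+x) of the body's centre when closed, inside the body, whose face is 26 mm ahead; 42 mm ahead when drawn right out. This leaves a gap of 16 mm between face and tip: with the staple in it (its centre line 34 mm ahead of the body's centre, give or take 5) the lock lifts straight up off the staple
- box_2: box 2, the right (-y) one: grey sheet-steel sample box 280 x 220 x 90 mm, fixed. Origin at the centre of its underside, x away from the robot towards its hinged half-lid, z up. Nearer half: fixed deck, 90 mm above the table. The padlock lies on it between two guard strips along x (6 mm high, 55 mm apart, midway at box y = +15 mm, from box x = -130 to -36 mm)
- box_2_staple (a point): staple of box 2: upright loop of 5 mm round steel bar, standing across box x, opening 21 mm wide and 22 mm high, top 27.5 mm above the deck. Point: in the middle of the loop, 15 mm above the deck, at box x = -20, y = 0 mm. Axes as the box. The padlock's short leg runs through it along x
- lock_2_centre (a point): padlock of box 2, loose, 0.3 to 0.45 kg: steel body 52 x 52 x 30 mm lying on the deck, dial up. Point: centre of the body, 15 mm above its underside; x towards the shackle, away from the robot, z up through the dial. Locked, it can slide along x until the staple stands 28 to 47 mm ahead (+x) of this point; with the shackle drawn right out, up to 69 mm ahead
- dial_2 (a joint): dial of padlock 2, rad, growing clockwise seen from above. At 0 or a full turn the white line meets the red mark on the body's shackle side, and the shackle is free; else it is held fast. Clicks every 0.628 rad (peak 0.06 N m); let go, it settles in the nearest click. Starts from -2.75 to -0.98, two to four clicks short. Turns both ways without end
- dial_2_grip (a point): middle of the knob of dial 2, on its axis: black knob 32 mm across, from 2 to 21.5 mm above the body's top, on a scale plate 41 mm across and 2 mm high. Point: 12 mm above the body's top, 27 mm above the body's centre. x along the white line
- dial_2_line (a point): outer end of the white line on top of knob 2, 15.5 mm from its axis, 22 mm above the body's top. The line points to the red mark (lock +x) when the dial reads 0
- shackle_2 (a joint): shackle of padlock 2, m: 0 closed, 0.022 drawn right out along lock x. 8 mm bar, legs 30 mm apart (short leg at lock y = -15 mm, long at +15 mm), level with the body's centre; crown's outer edge 58 mm ahead of it when closed. Slides against 2 N, no spring, stays where left. Pulling the body towards the robot draws it: the staple catches in the crown
- shackle_2_tip (a point): tip of the short leg of shackle 2: 20 mm ahead (+x) of the body's centre when closed, inside the body, whose face is 26 mm ahead; 42 mm ahead when drawn right out. This leaves a gap of 16 mm between face and tip: with the staple in it (its centre line 34 mm ahead of the body's centre, give or take 5) the lock lifts straight up off the staple
- basin: empty aluminium basin, 220 mm across, 75 mm high, on the table at the left; origin at the centre of its underside. Stays where it is
- scoop: wooden spoon, 240 mm long, lying on the table at the right; origin at its middle, underneath. Stays where it is
- mug: blue mug, 80 mm across, 90 mm high, on the table at the left; origin at the centre of its underside. Stays where it is

How it is judged (in metres and radians):
On the way:
1. the shackle of the green-tagged box's lock is drawn out (18 mm or more) while the lock is still on the box (((horizontal distance between tag_green and box_1_staple below 0.16 m and value of joint shackle_1 above 0.018 m and height (world z) of lock_1_centre below 0.15 m) or (horizontal distance between tag_green and box_2_staple below 0.16 m and value of joint shackle_2 above 0.018 m and height (world z) of lock_2_centre below 0.15 m))), for 0.1 s.
At the end, for the whole second after the job is handed in: the lock of the green-tagged box is held by the fingers (over 2 N), its shackle drawn at least 18 mm, its body's centre at least 190 mm above the table (the deck is at 90 mm), within 20 degrees of level with the dial up, still (under 3 cm/s) and not touching the box (((horizontal distance between tag_green and box_1_staple below 0.16 m and value of joint shackle_1 above 0.018 m and height (world z) of lock_1_centre above 0.19 m and angle between lock_1_centre's own z axis and vertical below 0.35 rad and contact force between lock_1 and the fingers above 2 N and contact force between lock_1 and box_1 below 0.2 N and linear speed of lock_1 below 0.03 m/s) or (horizontal distance between tag_green and box_2_staple below 0.16 m and value of joint shackle_2 above 0.018 m and height (world z) of lock_2_centre above 0.19 m and angle between lock_2_centre's own z axis and vertical below 0.35 rad and contact force between lock_2 and the fingers above 2 N and contact force between lock_2 and box_2 below 0.2 N and linear speed of lock_2 below 0.03 m/s))); the arm keeps its last pose, push and grip.
It fails at once if the red-tagged box's lock was moved, or its dial turned, by more than 15 mm at the white line, or its shackle drawn ((horizontal distance between tag_red and box_1_staple below 0.16 m and (distance of dial_1_line from where it was at the start of the episode above 0.015 m or value of joint shackle_1 above 0.008 m)) or (horizontal distance between tag_red and box_2_staple below 0.16 m and (distance of dial_2_line from where it was at the start of the episode above 0.015 m or value of joint shackle_2 above 0.008 m))).
It fails at once if the basin, the spoon or the mug was moved by more than 30 mm (distance of any of basin, scoop, mug from where it was at the start of the episode above 0.03 m).
It also fails if it takes over 64 s, if anything falls off the work surface, if the arm or the gripper's body presses on something with over 40 N, if the wrist force passes 120 N, or if a joint passes its speed limit or range.

## Working session

There is one attempt and no reset: what is moved stays moved. The work goes in short steps, Python scripts to look and compute and a tool call to move; the robot and the scene stay as the last step left them, time stands still between calls to the robot, and variables do not carry over. Pictures are saved under pics/ and viewed, at most 10 in all, crops included, and the job is handed in when it is done.

Besides the shell and the picture viewer there is one more tool, called after "Emit:" by a JSON object that holds its "name" and its "arguments", one argument or row to a line. arm_command: Moves the arm, as the interface text tells. Its arguments: {"type":"object","properties":{"plan":{"type":"array"},"newtons":{"type":"number"}},"required":["plan"]}

```bash
mkdir -p pics
cat > h.py <<'E'
import numpy as np, cv2
from scipy.spatial.transform import Rotation as R
from cell import manip, eyes, ticket
def cam(n,save=None):
    c=eyes.camera(n)
    if save: cv2.imwrite('pics/'+save,c['img'])
    return c
def rot(c):
    o=np.array(c['orientation'],float)
    return o if o.shape==(3,3) else R.from_euler('xyz',o).as_matrix()
def plane(c,u,v,z):
    d=rot(c)@np.array([(u-c['cx'])/c['fx'],(v-c['cy'])/c['fy'],1]); e=np.array(c['eye'])
    return e+d*(z-e[2])/d[2]
def proj(c,p):
    q=rot(c).T@(np.array(p)-np.array(c['eye'])); return c['fx']*q[0]/q[2]+c['cx'],c['fy']*q[1]/q[2]+c['cy']
def blobs(m,amin=8):
    n,l,s,ce=cv2.connectedComponentsWithStats(m.astype(np.uint8)); return [(ce[i].round(1),int(s[i,4])) for i in range(1,n) if s[i,4]>=amin]
E
python3 - <<'E'
from h import *
print(manip.read_state())
for n in('top','scene'):
    c=cam(n,n+'0.png'); print(n,c['fx'],c['cx'],c['cy'],c['eye'],c['orientation'])
    h=cv2.cvtColor(c['img'],cv2.COLOR_BGR2HSV); H,S,V=cv2.split(h)
    for k,m in(('g',(H>40)&(H<85)&(S>90)&(V>50)),('r',((H<8)|(H>172))&(S>110)&(V>60))):
        for ce,a in blobs(m): print(k,ce,a,plane(c,*ce,93 if a>60 else 120).round(1))
E
```

```text
{'clock': 0.0, 'joints': array([ 1.07336695e+00,  3.00459070e-01,  1.52161623e+00, -1.10894305e-05,
        1.32067839e+00, -6.66023711e-02]), 'qd': array([ 0.00139207,  0.00103367, -0.00129283,  0.00021532, -0.00055303,
       -0.00034734]), 'effort': array([-2.99133862e-03, -5.31815708e+01, -3.52731264e+01,  7.05914805e-02,
        2.45326204e-02, -8.67112180e-05]), 'eef_pos': array([229.56867041, 499.49871845, 204.87805527]), 'eef_rot': array([-3.14043348e+00, -6.65532612e-05,  2.71076836e+00]), 'wrist_force': array([0.25345993, 0.08517835, 0.64984742]), 'moment': array([-0.02474041, -0.02658672,  0.01189385]), 'finger_force': 0.0, 'finger_gap': 94.15533305381385}
top 521.3255383096715 277.73049178506477 210.37516352027455 [ 220.36990348   34.64724158 1563.63908259] [-2.93766622  0.00453272 -1.66503268]
g [213.4 161.3] 244 [688.4 187.1  93. ]
r [345.4 149.5] 238 [ 687.4 -203.3   93. ]
scene 495.4831907928339 279.1650325952925 203.60524790353998 [1278.23567739  466.01818239 1168.40646261] [-2.46349443  0.01206631  2.07073592]
g [437.6  77. ] 277 [-233.7  255.1   93. ]
g [484.3  92.7] 175 [-223.4  419.7   93. ]
g [299.9 269.4] 313 [686.2 187.3  93. ]
r [173.7 211.6] 239 [ 686.1 -204.    93. ]
```

View pics/top0.png

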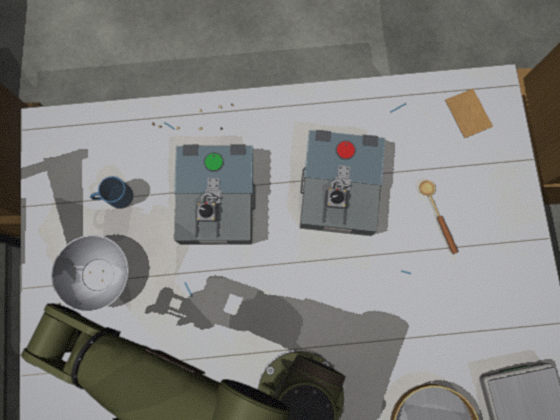

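View pics/scene0.png

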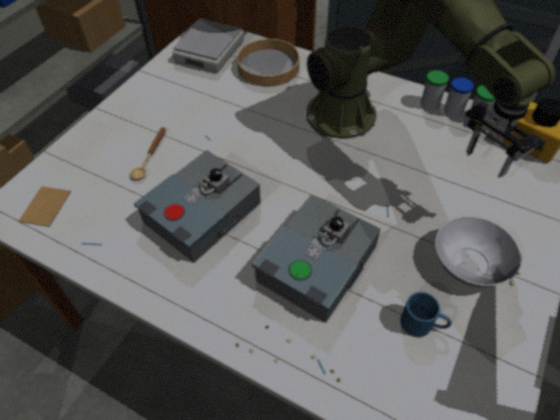

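Box 1 (left) carries the green tag: in top, the green disc is at (213,161), the knob near (206,210). In scene, the green disc is at (300,269) and the red one is on the right-hand box. I'll measure the knob and box yaw roughly and work out the approach.

Run:
```python
from h import *
c=cam('top'); img=c['img']
g=img.max(axis=2)
m=(g<40); m[:195]=0;m[225:]=0;m[:,:195]=0;m[:,222:]=0
for ce,a in blobs(m): print(ce,a,plane(c,*ce,141).round(1))
for n,p in (('corner',(176,147)),('',(175,243)),('',(252,147)),('',(252,242))): print(plane(c,*p,90).round(1))
w=cam('wrist'); s=manip.read_state(); 
Rt=R.from_euler('xyz',s['eef_rot']).as_matrix()
print('wrist cam in tool',Rt.T@(np.array(w['eye'])-s['eef_pos']),(Rt.T@rot(w)).round(2),w['fx'],w['cx'],w['cy'])
```

```text
[207.7 214.4] 10 [521.  208.5 141. ]
[744.  294.7  90. ]
[457.6 313.3  90. ]
[722.5  70.4  90. ]
[439.7  94.3  90. ]
wrist cam in tool [  82.65620685    0.44972056 -178.48893932] [[ 0.   -0.96 -0.28]
 [ 1.    0.   -0.  ]
 [ 0.   -0.28  0.96]] 338.69234426702184 282.0649338007916 203.04578166402456
```

Emit:
{"name": "arm_command", "arguments": {
  "plan": [
    [1, 0, 0, -0.02, -0.18],
    [1, 0, 0, 0, -0.18],
    [1, -0.04, -0.033, 0, 0],
    [1, -0.04, -0.033, 0, 0],
    [1, -0.04, -0.033, 0, 0],
    [1, -0.04, -0.033, 0, 0],
    [1, -0.04, -0.033, 0, 0],
    [1, -0.04, -0.033, 0, 0],
    [1, -0.04, -0.033, 0.01, 0],
    [1, -0.04, -0.033, 0.01, 0],
    [1, 0, 0, 0, 0],
    [1, 0, 0, 0, 0]
  ]
}}

```text
clock: 1.7
eef_pos: [529.8, 214.1, 205.4]
eef_rot: [3.142, -0.0, 3.071]
wrist_force: [-0.1, 0.5, -1.0]
finger_gap: 94.0
finger_force: 0.0
```

Run:
```python
from h import *
s=manip.read_state(); print(s['eef_pos'],s['eef_rot'],s['joints'],s['clock'])
c=cam('wrist','w1.png'); print(c['eye'],c['orientation'])
np.save('w1.npy',c,allow_pickle=True)
```

```text
[529.84904752 214.06538763 205.42106975] [ 3.14156302e+00 -3.77920518e-04  3.07063418e+00] [ 3.19788325e-01  3.48037687e-01  1.45761169e+00  1.76161130e-04
  1.33628142e+00 -1.18009049e+00] 1.7
[447.63196369 220.14244965 384.00857392] [2.85364434e+00 6.48168881e-04 1.50106825e+00]
```

View pics/w1.png

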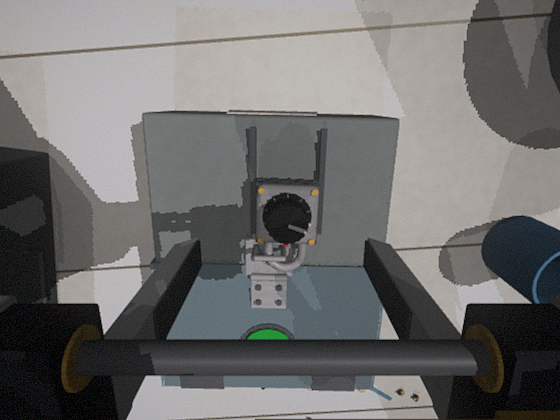

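The knob is at about (287,217), its white line pointing right and slightly down to ~(303,230), and the red mark is at (286,244). I'll measure these on a crop.

Run:
```python
from h import *
c=np.load('w1.npy',allow_pickle=True).item(); img=c['img']
cr=img[170:310,225:345]; cv2.imwrite('pics/crop1.png',cv2.resize(cr,None,fx=4,fy=4,interpolation=cv2.INTER_CUBIC))
h=cv2.cvtColor(img,cv2.COLOR_BGR2HSV);H,S,V=cv2.split(h)
roi=np.zeros(V.shape,bool);roi[180:260,250:325]=1
for ce,a in blobs(roi&(V<70)&(S<120),100): print('knob',ce,a,plane(c,*ce,141.5).round(1))
for ce,a in blobs(roi&((H<8)|(H>172))&(S>110),3): print('red',ce,a,plane(c,*ce,120).round(1))
for ce,a in blobs(roi&(H>12)&(H<30)&(S>110)&(V>110),5): print('rivet',ce,a,plane(c,*ce,120).round(1))
# deck edges
for p in((144,113),(399,118),(251,127),(324,127),(248,208),(319,235)): print(p,plane(c,*p,90).round(1),plane(c,*p,96).round(1))
```

```text
knob [268.7 197. ] 713 [513.9 205.4 141.5]
knob [285.9 218.3] 1900 [531.5 217.  141.5]
red [284.9 244.6] 11 [562.3 214.4 120. ]
rivet [260.6 189.8] 28 [513.3 198.1 120. ]
rivet [314.2 191.7] 29 [517.9 241.  120. ]
rivet [260. 240.] 21 [556.6 193.8 120. ]
rivet [311.  241.4] 29 [560.9 236.5 120. ]
(144, 113) [447.8 103.8  90. ] [447.8 106.1  96. ]
(399, 118) [466.8 317.4  90. ] [466.4 315.4  96. ]
(251, 127) [465.5 192.3  90. ] [465.1 192.8  96. ]
(324, 127) [469.8 254.1  90. ] [469.3 253.4  96. ]
(248, 208) [537.  182.7  90. ] [535.2 183.4  96. ]
(319, 235) [567.8 246.   90. ] [565.4 245.5  96. ]
```

View pics/crop1.png

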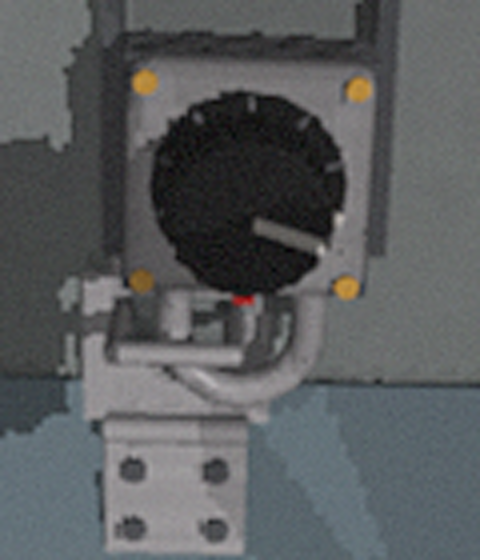

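Lock centre is ≈(537,217), its yaw is −0.10, and the rivet square is 43 mm, which is plausible. The line lies about 75° short, so the dial reads −1.257 (two clicks) and I turn +1.257 clockwise. First I grip the knob.

Emit:
{"name": "arm_command", "arguments": {
  "plan": [
    [1, -0.007, 0.0035, 0.02, 0],
    [1, 0, 0, 0.03, 0],
    [1, 0, 0, 0.02, 0],
    [1, 0, 0, 0.01, 0],
    [1, 0, 0, 0, 0],
    [-0.2, 0, 0, 0, 0],
    [-0.2, 0, 0, 0, 0],
    [-1, 0, 0, 0, 0],
    [-1, 0, 0, 0, 0],
    [-1, 0, 0, 0, 0],
    [-1, 0, 0, 0, 0]
  ],
  "newtons": 15
}}

```text
clock: 3.12
eef_pos: [537.4, 216.7, 125.4]
eef_rot: [3.142, -0.0, 3.071]
wrist_force: [0.7, 0.2, -0.3]
finger_gap: 37.6
finger_force: 0.0
```

Emit:
{"name": "arm_command", "arguments": {
  "plan": [
    [-1, 0, 0, 0, 0],
    [-1, 0, 0, 0, 0],
    [-1, 0, 0, 0, 0],
    [-1, 0, 0, 0, 0]
  ]
}}

```text
clock: 3.62
eef_pos: [537.4, 216.8, 125.5]
eef_rot: [3.142, 0.0, 3.071]
wrist_force: [-0.2, 0.8, 0.4]
finger_gap: 31.6
finger_force: 15.0
```

Emit:
{"name": "arm_command", "arguments": {
  "plan": [
    [-1, 0, 0, 0, 0.157],
    [-1, 0, 0, 0, 0.157],
    [-1, 0, 0, 0, 0.157],
    [-1, 0, 0, 0, 0.157],
    [-1, 0, 0, 0, 0.157],
    [-1, 0, 0, 0, 0.157],
    [-1, 0, 0, 0, 0.157],
    [-1, 0, 0, 0, 0.158],
    [-1, 0, 0, 0, 0],
    [-1, 0, 0, 0, 0]
  ]
}}

```text
clock: 4.88
eef_pos: [537.5, 216.6, 125.4]
eef_rot: [-3.142, 0.0, 1.817]
wrist_force: [-1.0, -1.3, 1.0]
finger_gap: 31.4
finger_force: 15.0
```

Emit:
{"name": "arm_command", "arguments": {
  "plan": [
    [1, 0, 0, 0, 0],
    [1, 0, 0, 0, 0],
    [1, 0, 0, 0, 0],
    [1, 0, 0, 0, 0],
    [1, 0, 0, -0.03, 0],
    [1, 0, 0, -0.03, 0],
    [1, 0, 0, -0.02, -0.16],
    [1, 0, 0, 0, -0.16],
    [1, 0, 0, 0, -0.16],
    [1, 0, 0, 0, -0.16],
    [1, 0, 0, 0, -0.16],
    [1, 0, 0, 0, -0.16],
    [1, 0, 0, 0, -0.16],
    [1, 0, 0, 0, -0.105],
    [1, 0, 0, 0, 0],
    [1, 0, 0, 0, 0]
  ]
}}

```text
clock: 6.88
eef_pos: [537.4, 216.8, 205.4]
eef_rot: [3.142, 0.0, 3.037]
wrist_force: [-0.3, 1.3, -1.1]
finger_gap: 94.4
finger_force: 0.0
```

Run:
```python
from h import *
s=manip.read_state(); print(s['eef_pos'],s['eef_rot'])
c=cam('wrist'); img=c['img']
u,v=map(int,proj(c,(537,217,120))); print(u,v)
cv2.imwrite('pics/crop2.png',cv2.resize(img[v-55:v+85,u-60:u+60],None,fx=4,fy=4,interpolation=cv2.INTER_CUBIC))
H,S,V=cv2.split(cv2.cvtColor(img,cv2.COLOR_BGR2HSV))
roi=np.zeros(V.shape,bool);roi[v-45:v+45,u-45:u+45]=1
for ce,a in blobs(roi&(H>12)&(H<30)&(S>110)&(V>110),5): print('rivet',ce,a,plane(c,*ce,120).round(1))
```

```text
[537.41687402 216.78658221 205.44734883] [3.14158519e+00 1.09339759e-05 3.03652571e+00]
282 207
rivet [256.1 182.4] 31 [514.  198.5 120. ]
rivet [310.3 183. ] 29 [519.  241.5 120. ]
rivet [257. 233.] 21 [557.  193.8 120. ]
rivet [308.4 233.4] 29 [561.8 236.5 120. ]
```

View pics/crop2.png

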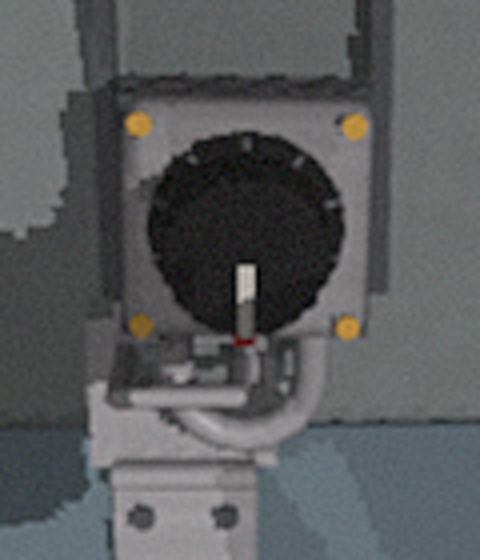

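The line now meets the red mark (crop (245,300) over (243,342)). Next I grip the body just above the guard strips.

Emit:
{"name": "arm_command", "arguments": {
  "plan": [
    [1, -0.0005, 0.001, 0.03, 0],
    [1, 0, 0, 0.03, 0],
    [1, 0, 0, 0.03, 0],
    [1, 0, 0, 0.016, 0],
    [1, 0, 0, 0, 0],
    [-1, 0, 0, 0, 0],
    [-1, 0, 0, 0, 0],
    [-1, 0, 0, 0, 0],
    [-1, 0, 0, 0, 0],
    [-1, 0, 0, 0, 0],
    [-1, 0, 0, 0, 0],
    [-1, 0, 0, 0, 0],
    [-1, 0, 0, 0, 0]
  ],
  "newtons": 30
}}

```text
clock: 8.55
eef_pos: [538.1, 217.7, 99.6]
eef_rot: [3.142, 0.0, 3.039]
wrist_force: [-1.5, -0.7, 4.1]
finger_gap: 51.6
finger_force: 29.9
```

Emit:
{"name": "arm_command", "arguments": {
  "plan": [
    [-1, 0.004, 0, 0, 0],
    [-1, 0.004, 0, 0, 0],
    [-1, 0.004, 0, 0, 0],
    [-1, 0.004, 0, 0, 0],
    [-1, 0.004, 0, 0, 0],
    [-1, 0, 0, 0, 0]
  ]
}}

```text
clock: 9.3
eef_pos: [517.7, 219.9, 99.6]
eef_rot: [3.142, -0.001, 3.039]
wrist_force: [-0.9, -0.8, 5.1]
finger_gap: 51.6
finger_force: 29.9
```

Emit:
{"name": "arm_command", "arguments": {
  "plan": [
    [-1, 0.003, 0, 0, 0],
    [-1, 0, 0, 0, 0]
  ]
}}

```text
clock: 9.55
eef_pos: [515.1, 220.2, 99.6]
eef_rot: [3.141, 0.0, 3.039]
wrist_force: [2.6, 0.1, 4.6]
finger_gap: 51.7
finger_force: 29.9
```

Emit:
{"name": "arm_command", "arguments": {
  "plan": [
    [-1, 0.003, 0, 0, 0],
    [-1, 0, 0, 0, 0]
  ]
}}

```text
clock: 9.8
eef_pos: [512.2, 220.4, 99.6]
eef_rot: [3.142, 0.0, 3.039]
wrist_force: [3.2, -0.1, 4.7]
finger_gap: 51.8
finger_force: 29.9
```

Run:
```python
from h import *
c=cam('wrist'); s=manip.read_state(); print(s['eef_pos'],s['wrist_force'])
for z in (117.5,): print([round(t) for t in proj(c,(571,196,z))])
u,v=map(int,proj(c,(*s['eef_pos'][:2],120)))
cv2.imwrite('pics/crop3.png',cv2.resize(c['img'][v-45:v+95,u-60:u+60],None,fx=4,fy=4,interpolation=cv2.INTER_CUBIC)); print(u,v)
np.save('w3.npy',c,allow_pickle=True)
```

```text
[512.16594541 220.38423928  99.57415762] [3.31784904 0.22682296 5.25804611]
[250, 363]
281 269
```

View pics/crop3.png

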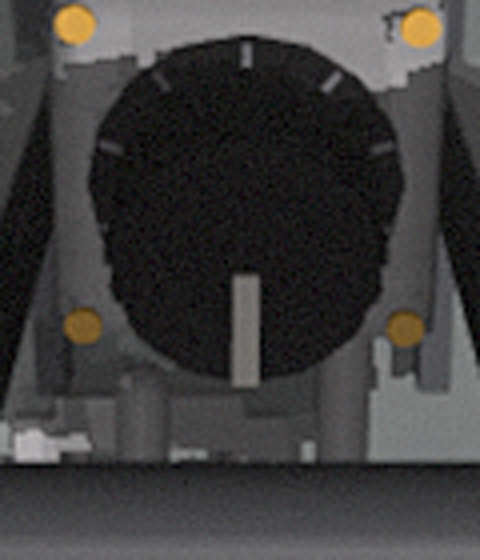

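Force of about 3 N shows the shackle drawing (the image shows both legs, with the crown hidden behind the gripper bar). I'll continue to the stop.

Emit:
{"name": "arm_command", "arguments": {
  "plan": [
    [-1, 0.004, 0, 0, 0],
    [-1, 0.004, 0, 0, 0],
    [-1, 0.002, 0, 0, 0],
    [-1, 0, 0, 0, 0]
  ]
}}

```text
clock: 10.35
eef_pos: [505.4, 220.8, 100.0]
eef_rot: [3.14, 0.008, 3.038]
wrist_force: [27.8, -3.9, -7.0]
finger_gap: 51.8
finger_force: 30.0
```

Emit:
{"name": "arm_command", "arguments": {
  "plan": [
    [-1, 0.002, 0, 0, 0],
    [-1, 0, 0, 0, 0]
  ]
}}

```text
clock: 10.6
eef_pos: [503.8, 221.0, 100.0]
eef_rot: [3.14, 0.009, 3.038]
wrist_force: [30.8, -3.6, -6.8]
finger_gap: 51.7
finger_force: 30.0
```

Emit:
{"name": "arm_command", "arguments": {
  "plan": [
    [-1, 0.002, 0, 0, 0],
    [-1, 0, 0, 0, 0]
  ]
}}

```text
clock: 10.85
eef_pos: [502.0, 221.2, 100.2]
eef_rot: [3.14, 0.009, 3.038]
wrist_force: [31.0, -4.8, -7.0]
finger_gap: 52.0
finger_force: 30.0
```

Emit:
{"name": "arm_command", "arguments": {
  "plan": [
    [-1, 0.001, 0, 0, 0],
    [-1, 0, 0, 0, 0]
  ]
}}

```text
clock: 11.1
eef_pos: [501.2, 221.3, 100.3]
eef_rot: [3.14, 0.009, 3.038]
wrist_force: [32.2, -3.7, -6.8]
finger_gap: 51.5
finger_force: 30.0
```

The hard stop came at TCP x≈506, and the fingers slipped ~5 mm after it. That puts the staple at ≈575.5, and the tag position independently gives 575.6. Now I go forward so the staple stands in the gap, then check.

Emit:
{"name": "arm_command", "arguments": {
  "plan": [
    [-1, -0.004, 0, 0, 0],
    [-1, -0.005, 0, 0, 0],
    [-1, -0.005, 0, 0, 0],
    [-1, -0.005, 0, 0, 0],
    [-1, -0.005, 0, 0, 0],
    [-1, -0.005, 0, 0, 0],
    [-1, -0.005, 0, 0, 0],
    [-1, -0.005, 0, 0, 0],
    [-1, 0, 0, 0, 0],
    [-1, 0, 0, 0, 0]
  ],
  "newtons": 45
}}

```text
clock: 12.35
eef_pos: [535.6, 218.3, 100.1]
eef_rot: [3.141, -0.001, 3.039]
wrist_force: [-3.6, 1.7, 12.6]
finger_gap: 51.7
finger_force: 45.0
```

Run:
```python
from h import *
s=manip.read_state(); print(s['eef_pos'],s['wrist_force'])
c=cam('wrist')
u,v=map(int,proj(c,(*s['eef_pos'][:2],120)))
H,S,V=cv2.split(cv2.cvtColor(c['img'],cv2.COLOR_BGR2HSV))
roi=np.zeros(V.shape,bool);roi[v-60:v+60,u-60:u+60]=1
b=[plane(c,*ce,120) for ce,a in blobs(roi&(H>12)&(H<30)&(S>110)&(V>70),15)]
print(np.round(b,1),np.mean(b,0))
t=cam('top'); g=t['img']
u,v=map(int,proj(t,(590,200,100)))
sc=cam('scene'); u2,v2=map(int,proj(sc,(565,205,105)))
cv2.imwrite('pics/s4.png',cv2.resize(sc['img'][v2-40:v2+40,u2-50:u2+50],None,fx=7,fy=7,interpolation=cv2.INTER_CUBIC))
```

```text
[535.62654233 218.33703752 100.07748569] [-3.55367317  1.71980946 12.61847427]
[[518.1 198.7 120. ]
 [522.8 241.5 120. ]
 [561.1 194.1 120. ]
 [565.5 236.9 120. ]] [541.87950462 217.79980776 120.        ]
```

View pics/s4.png

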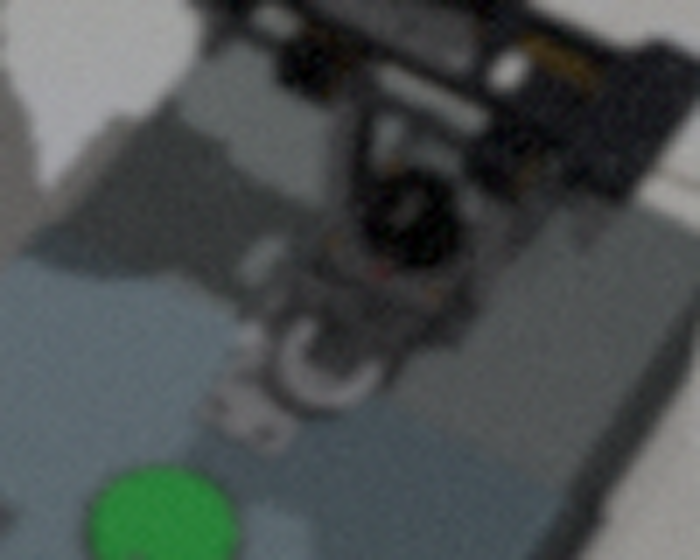

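The crown is clearly drawn out beyond the body, and the lock centre is at 541.9, 34 mm behind the staple. I lift gently first.

Emit:
{"name": "arm_command", "arguments": {
  "plan": [
    [-1, 0, 0, -0.003, 0],
    [-1, 0, 0, -0.003, 0],
    [-1, 0, 0, -0.003, 0],
    [-1, 0, 0, 0, 0]
  ]
}}

```text
clock: 13.0
eef_pos: [536.0, 217.9, 108.4]
eef_rot: [-3.142, -0.0, 3.039]
wrist_force: [0.7, -0.2, -3.9]
finger_gap: 51.5
finger_force: 45.0
```

Emit:
{"name": "arm_command", "arguments": {
  "plan": [
    [-1, 0, 0, -0.003, 0],
    [-1, 0, 0, -0.003, 0],
    [-1, 0, 0, -0.003, 0],
    [-1, 0, 0, 0, 0]
  ]
}}

```text
clock: 13.5
eef_pos: [536.1, 218.0, 117.8]
eef_rot: [3.141, 0.0, 3.039]
wrist_force: [-0.4, 0.8, -3.5]
finger_gap: 51.7
finger_force: 45.0
```

Only the lock's weight is felt, so it is clear of the staple. I lift to the showing height.

Emit:
{"name": "arm_command", "arguments": {
  "plan": [
    [-1, 0, 0, -0.01, 0],
    [-1, 0, 0, -0.01, 0],
    [-1, 0, 0, -0.015, 0],
    [-1, 0, 0, -0.02, 0],
    [-1, 0, 0, -0.02, 0],
    [-1, 0, 0, -0.02, 0],
    [-1, 0, 0, -0.015, 0],
    [-1, 0, 0, -0.01, 0],
    [-1, 0, 0, -0.005, 0],
    [-1, 0, 0, 0, 0],
    [-1, 0, 0, 0, 0],
    [-1, 0, 0, 0, 0],
    [-1, 0, 0, 0, 0]
  ]
}}

```text
clock: 15.12
eef_pos: [536.0, 217.9, 242.2]
eef_rot: [-3.141, -0.0, 3.039]
wrist_force: [-0.7, -0.1, -3.9]
finger_gap: 52.1
finger_force: 45.0
```

Run:
```python
from h import *
s=manip.read_state(); print(s['eef_pos'],s['wrist_force'],s['finger_force'])
c=cam('scene'); u,v=map(int,proj(c,(550,210,230)))
cv2.imwrite('pics/s5.png',cv2.resize(c['img'][v-50:v+70,u-60:u+60],None,fx=5,fy=5,interpolation=cv2.INTER_CUBIC))
```

```text
[535.96830914 217.9201721  242.21739206] [-0.71938336 -0.09049975 -3.88291491] 44.98127281665802
```

View pics/s5.png

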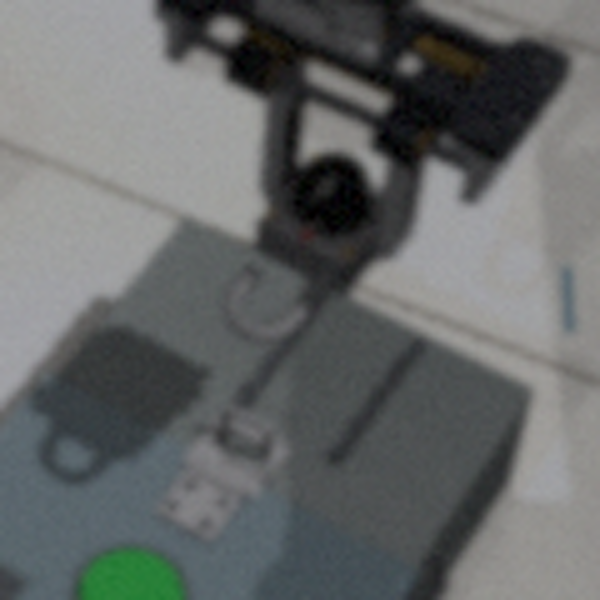

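The lock hangs level in the fingers at about z 248, its drawn shackle open at crop (260,300). The staple is empty at (250,430). I hand in.

```bash
python3 -c "
from h import *
print(ticket.sign_off())"
```

```text
the job is handed in; nothing more can be done
None
```

The green-tagged box's lock (box 1) is unlocked and off its staple, and the gripper is holding it up level with the shackle drawn, about 13 cm clear above the deck; the job is handed in, though the sign-off gave no verdict.

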